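Lock the swivel parts box in its working position and test its sprung lid

ROBOT

A 7-joint arm with a two-finger parallel gripper is mounted at the origin on a cart in front of the work surface, level with it; the furniture and walls round the work are solid. World frame = base frame: x ahead of the robot, y to its left, z up, the work surface at z = 0. Lengths are in m, angles in degrees, forces in N, time in s.
With the tool pointing down it reaches from about 0.425 to 0.875 m from the base axis. Payload 4.7 kg.
Tool frame: the origin (TCP) lies at the very end of the fingers, on their centre line; the grasp point (between the pads) lies 19 mm behind it; z points along the fingers, y is the line along which they close (so a half turn about z gives the same grasp; the last joint's range is limited). The gripper opens to 87 mm and grips with 3 to 60 N. Pads are 19 mm wide; open, the fingers measure 117 mm over their backs; the gripper's body (75 mm by 190 mm) begins 51 mm behind the grasp point.
Start: joints at [77.069, 18.392, -4.016, 83.108, 1.295, 78.541, -3.26], TCP at [0.154, -0.631, 0.223] pointing down, gripper open.
Joint ranges: [-163.93, 163.93], [-17.29, 119.83], [-79.2, 71.16], [3.27, 140.29], [-89.18, 269.18], [5.43, 117.66], [-154.24, 154.24]. Speed limits (degrees/s): [147.25, 147.25, 180, 180, 180, 180, 180].

INTERFACE

Orientations are given as [roll, pitch, yaw] about the fixed x, y, z axes, in that order (R = Rz(yaw) Ry(pitch) Rx(roll)).
In Python, from plant import arm gives the robot as it stands. The module is installed in compiled form; this text tells all that it offers.
- The arm moves only by the tool carry_out, never from a script. Its argument "rows" is a list of rows, each an object of numbers: "tx", "ty", "tz": the shift along the tool's x, y, z in cm; "twist": the turn about the tool's z in units of 6 degrees (1.0 is 6 degrees). A call has exactly 10 rows; each row shifts and turns the commanded pose from where the row before left it, along the tool's axes as they then stand; what a row does not reach is not made up. A row lasts 1/12 s, in which the tool goes at most 41.7 mm and 7.16 degrees, less where a joint would pass 70% of its speed; a pose out of reach is approached as far as the arm can. A call is refused whole if a number of a shift passes 4.17 or a number of a turn 1, either way. A call with a gripper value outside its range is refused whole. "hand" is the opening in per cent of the stroke, from 0 (shut) to 100 (fully open), set as the call begins (left out, the last holds). The fingers move at their own pace and stop on an object; "newtons" is the grip in N (left out, the last holds). Time passes only in rows, so rows that do not move let the fingers close, or fill a call up. It gives the time, the measured TCP pose, the force, the opening and the grip force at its end, in the units of the state.
- arm.get_state(): the state, without advancing time (a new reading comes with each control period).
- arm.grab_frame(name): name is "side" or "top"; returns a dict with "image" (400x640x3 uint8, blue, green, red), "z_map" (400x640 float32, m along the optical axis (not along the pixel's ray), 0 where there is no reading), "fovy" (degrees; the focal length in pixels is half the picture's height over the tangent of half this angle, whatever the lens; pixels are square), "cx", "cy" (the principal point, pixels), "dist" ([k1, k2, p1, p2, k3] as OpenCV has them; the pictures are not rectified), "pose" (4x4, takes a point from camera to world coordinates). Camera axes: x right, y down, z forward; pixel columns grow to the right and rows downward; lengths in m; the calibration is good to about 2 mm. A picture is of the moment at which its call begins.
- arm.finish_job(): hands the job in; it is judged then, once.
The state is a dict: "t": time; "q": joint angles; "dq": joint speeds; "tau": joint torques, N m; "tool_pos": TCP position; "orientation": TCP orientation; "force": force on the tool from outside, world axes, zero at the start; "ft_torque": the same for the moment, N m; "width": finger opening in m; "grasp_force": force on a finger pad.
Only numpy, scipy, OpenCV 4.12 (cv2) and the standard library are available. Lean on these libraries where they do the work, as an engineer would, in place of code of your own. Each camera call takes 0.05 s, during which the arm holds its last target. There are 200 camera calls.

TASK

The parts box on the swivel stand is parked: pull up its spring plunger, turn the box clockwise to its working position and let the plunger drop fully home in the narrow notch. With the box locked, check the lid spring: raise the lid by its handle a little past its balance point (where it would swing open by itself), then ease it back and finish still holding it with the fingers, motionless, just below the balance point. Do not fling or slam the lid, do not raise it before the plunger is home, and leave the other things on the table alone.

Things in the scene. Friction and masses are not known exactly. Their poses are not given: they have to be found in the camera images.
- swivel_axis (a point): Upright turning axis of the swivel stand, at the height (26 mm above the table) of the top of its index ring. The stand is a fixed round base plate, 268 mm across, with a light metal ring of blocks (radius 101 to 129 mm) on it; a turning head with a grey parts box (130 deep x 140 wide, rim 113 mm above the table) sits on top. Site axes: those of the fixed base, +y towards the narrow notch.
- home_notch (a point): Centre of the top of the one narrow notch (12.6 mm wide) in the index ring, 115 mm from the turning axis: the working position. The ring's only other gap is the long parking slot, from about 50 to 88 degrees farther round, counter-clockwise seen from above.
- plunger_knob (a point): Centre of the black round plunger knob (24 mm diameter, 31 mm tall, stands upright, from 100 to 131 mm above the table when down) at the side of the box, 115 mm from the turning axis and 45 mm from the box wall; a barrel 26 mm across ends 16 mm below the knob. It is carried round with the head.
- plunger (a joint): How far the spring plunger is pulled up, m: 0 = fully down (home in a gap of the ring), 0.010 = its pin (10 mm thick) just rests on top of the ring, 0.018 = top stop. The spring presses it down with 3 N at 0 and 6 N at the top; released, it drops by itself. With the pin in a gap the head cannot turn past the ends of that gap.
- swivel_head (a joint): Turn of the head on its base, rad, counter-clockwise seen from above is positive: 0 = the plunger stands over the narrow notch (working position; the pin has about 0.012 rad of play there); it starts parked between 1.0 and 1.4, pin down in the parking slot. Stops at -0.4 and 1.75. Turning it takes about 0.15 N m, and it stays where it is left.
- lid_hinge (a point): Middle of the lid's level hinge line along the top of the box's back wall, 115 mm above the table, 71 mm behind the turning axis. Axes turn with the head: x points from the handle side to the hinge side, y along the hinge (and from the turning axis to the plunger), z up.
- lid_handle (a point): Middle of the round steel bar of the lid's U-shaped handle: bar 10 mm thick, 80 mm clear length, parallel to the hinge, 35 mm clear gap between bar and the lid's front edge. 182 mm from the hinge line; 118 mm above the table when shut. Site axes turn with the lid: -x from hinge to bar, y along the bar, z out of the lid's upper face.
- lid (a joint): Opening angle of the box's sprung lid, rad: 0 = shut (level), 1.5 = fully open stop. A hinge spring carries part of its 0.9 kg. Balance point at 1.00 rad (57 degrees above level): left alone below it, the lid falls shut, above it, it swings open to the stop. The pull needed at the handle is under 1.5 N, and almost nothing near the balance point; there is hardly any friction. Just below the balance point means about 0.75 to 0.97 rad.
- tin_mid (a point): Bystander, not to be disturbed: round metal tin lying flat, 66 mm across, 23 mm high; the point is its centre, half-way up.
- glue_mid (a point): Bystander, not to be disturbed: standing glue stick, 28 mm across, 96 mm high; the point is its centre, half-way up.
- pinion_mid (a point): Bystander, not to be disturbed: small printed pinion gear lying flat, 37 mm across, 16 mm high; the point is its centre, half-way up.
- driver_mid (a point): Bystander, not to be disturbed: screwdriver lying flat, 170 mm long, 26 mm thick; the point is its centre, half-way up.
- tape_mid (a point): Bystander, not to be disturbed: roll of tape lying flat, 96 mm across, 25 mm high; the point is its centre, half-way up.

How it is judged:
By the outcome, as a careful person would: the job done as asked, in the order asked, and still so for the second after the job is handed in, while the arm keeps its last pose, push and grip.
It also fails if it takes over 54 s, if anything falls off the work surface, if the arm or the gripper's body presses on something with over 40 N, if the wrist force passes 120 N, or if a joint passes its speed limit or range.

## Working session

There is one attempt and no reset: what is moved stays moved. The work goes in short steps, Python scripts to look and compute and a tool call to move; the robot and the scene stay as the last step left them, time stands still between calls to the robot, and variables do not carry over. Pictures are saved under pics/ and viewed, at most 10 in all, crops included, and the job is handed in when it is done.

Besides the shell and the picture viewer there is one more tool, called after "Emit:" by a JSON object that holds its "method" and its "body", one argument or row to a line. carry_out: Moves the arm, as the interface text tells. Its arguments: {"type":"object","properties":{"rows":{"type":"array","items":{"type":"object","properties":{"tx":{"type":"number"},"ty":{"type":"number"},"tz":{"type":"number"},"twist":{"type":"number"}}}},"hand":{"type":"number"},"newtons":{"type":"number"}},"required":["rows"]}

```bash
mkdir -p pics
cat > h.py <<'E'
import numpy as np, cv2
from plant import arm
def grab(name):
    f=arm.grab_frame(name); h=f["image"].shape[0]
    fl=h/2/np.tan(np.radians(f["fovy"])/2)
    f["K"]=np.array([[fl,0,f["cx"]],[0,fl,f["cy"]],[0,0,1.]]); f["d"]=np.array(f["dist"],float); f["pose"]=np.array(f["pose"]); return f
def cloud(f):
    h,w=f["z_map"].shape
    uv=np.stack(np.meshgrid(np.arange(w),np.arange(h)),-1).reshape(-1,1,2).astype(float)
    n=cv2.undistortPoints(uv,f["K"],f["d"]).reshape(h,w,2)
    z=f["z_map"][...,None]; P=np.concatenate([n*z,z],-1)
    W=P@f["pose"][:3,:3].T+f["pose"][:3,3]; W[f["z_map"]<=0]=np.nan; return W
def ray(f,u,v,z):
    n=cv2.undistortPoints(np.array([[[u,v]]],float),f["K"],f["d"])[0,0]
    d=f["pose"][:3,:3]@np.array([n[0],n[1],1]); o=f["pose"][:3,3]
    return o+d*(z-o[2])/d[2]
E
python3 - <<'E'
from h import *
for n in("side","top"):
    f=grab(n); cv2.imwrite(f"pics/{n}0.png",f["image"]); print(n,f["pose"].round(3).tolist(),f["fovy"])
    np.save(f"{n}0.npy",cloud(f))
s=arm.get_state(); print(s)
E
```

```text
side [[-0.464, -0.674, 0.575, -0.371], [-0.886, 0.354, -0.301, 0.404], [-0.001, -0.649, -0.761, 1.224], [0.0, 0.0, 0.0, 1.0]] 46.01169998936811
top [[-0.005, -0.982, 0.188, 0.168], [-1.0, 0.008, 0.01, -0.038], [-0.011, -0.188, -0.982, 1.773], [0.0, 0.0, 0.0, 1.0]] 47.52468330883356
{'t': 0.1, 'q': array([77.06938166, 18.43668994, -4.0158924 , 83.16642487,  1.2968475 ,
       78.54002262, -3.25850504]), 'dq': array([-0.0399409 , -0.10376846,  0.07031137, -0.1116972 ,  0.01787116,
        0.1026382 , -0.01229552]), 'tau': array([ 1.95574705e-05, -4.92572379e+01, -4.05669054e-01, -3.13396990e+01,
       -6.40911888e-02,  3.96093086e-02,  8.44340116e-05]), 'tool_pos': array([ 0.15420045, -0.63095227,  0.22156268]), 'orientation': array([-1.79902195e+02,  7.00012010e-03,  1.37423921e+01]), 'force': array([-0.18618147, -0.1282811 , -0.4124044 ]), 'ft_torque': array([-0.00908716,  0.03951404,  0.05274487]), 'grasp_force': 0.0, 'width': 0.08694469757572543}
```

View pics/side0.png

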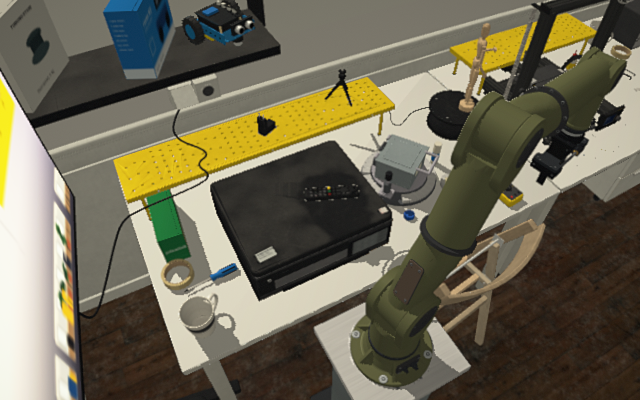

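View pics/top0.png

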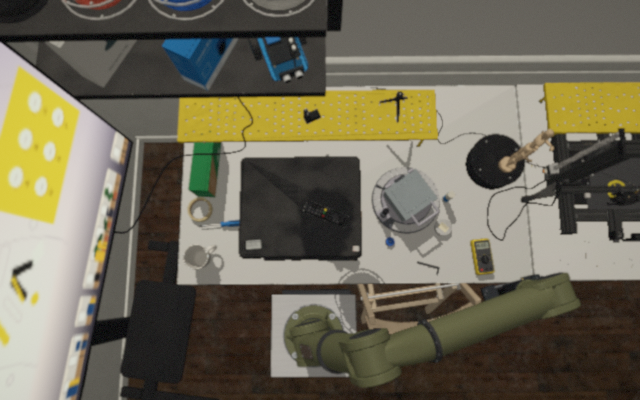

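The side view shows the stand at about (400,170) and the top view shows it at about (408,200), with the black case on its left and the glue stick and other small things around it. I'll take enlarged crops next, plus heights from the depth map.

Run:
```python
from h import *
a=cv2.imread("pics/top0.png")[135:285,355:505]; b=cv2.imread("pics/side0.png")[115:235,340:490]
cv2.imwrite("pics/c0.png",np.hstack([cv2.resize(a,(400,400),interpolation=cv2.INTER_CUBIC),cv2.resize(b,(400,320),interpolation=cv2.INTER_CUBIC)[:320].copy() if 0 else cv2.copyMakeBorder(cv2.resize(b,(400,320),interpolation=cv2.INTER_CUBIC),0,80,0,0,cv2.BORDER_CONSTANT)]))
W=np.load("top0.npy")
for z0,z1 in((.09,.14),(.10,.108),(.108,.125),(.125,.14)):
    m=((W[...,2]>z0)&(W[...,2]<z1)).astype(np.uint8); m[:,:363]=0;m[:,465:]=0;m[:150]=0;m[265:]=0
    n,l,st,c=cv2.connectedComponentsWithStats(m)
    print(z0,z1)
    for i in range(1,n):
        if st[i,4]>4: print(st[i].tolist(),c[i].round(1),np.median(W[l==i],0).round(4), cv2.minAreaRect(W[l==i][:,:2].astype(np.float32)))
# table height & plate
for (u,v) in((470,190),(380,200),(408,195),(440,232)): print(u,v,W[v,u].round(3))
```

```text
0.09 0.14
[383, 168, 57, 59, 1688] [410.8 195.1] [ 0.512  -0.3656  0.1236] ((0.5021541714668274, -0.3748845160007477), (0.19383323192596436, 0.1512790471315384), 34.06857681274414)
[447, 191, 8, 7, 43] [450.7 194.1] [ 0.5185 -0.5195  0.0978] ((0.5185107588768005, -0.5210948586463928), (0.02585631050169468, 0.024652700871229172), 5.53142786026001)
[381, 208, 8, 7, 42] [384.9 211. ] [ 0.4503 -0.267   0.1287] ((0.45231756567955017, -0.26845648884773254), (0.021252954378724098, 0.022536728531122208), 34.565345764160156)
0.1 0.108
[448, 194, 7, 4, 9] [451.  195.4] [ 0.5109 -0.5195  0.1009] ((0.5122581720352173, -0.5199242830276489), (0.023303745314478874, 0.00891043245792389), 75.64158630371094)
0.108 0.125
[384, 168, 54, 59, 983] [410.5 194.3] [ 0.5152 -0.3659  0.1216] ((0.5023525953292847, -0.3747454881668091), (0.19345298409461975, 0.15054874122142792), 33.81249237060547)
[433, 205, 7, 8, 20] [436.  208.6] [ 0.4597 -0.4569  0.1224] ((0.4602471590042114, -0.45690467953681946), (0.02945599891245365, 0.010143411345779896), 27.38115882873535)
[382, 212, 7, 3, 8] [384.8 213.2] [ 0.4433 -0.2
[... 2436 characters left out ...]
), (0.007737136445939541, 0.02515774965286255), 42.06428527832031)
[405, 216, 5, 4, 10] [406.9 217.5] [ 0.4265 -0.3452  0.126 ] ((0.4269248843193054, -0.3468952476978302), (0.006130356341600418, 0.018695512786507607), 33.48933792114258)
[414, 219, 3, 3, 5] [414.8 220. ] [ 0.4163 -0.3755  0.1265] ((0.41690874099731445, -0.37548503279685974), (0.006336694583296776, 0.007545035798102617), 87.2837905883789)
[420, 221, 3, 4, 6] [421.  222.7] [ 0.4056 -0.3972  0.1269] ((0.4067733883857727, -0.3983471393585205), (0.005056400783360004, 0.013209832832217216), 43.397621154785156)
470 190 [ 0.554 -0.624  0.007]
380 200 [ 0.514 -0.264  0.017]
408 195 [ 0.511 -0.355  0.122]
440 232 [ 0.385 -0.491  0.025]
```

View pics/c0.png

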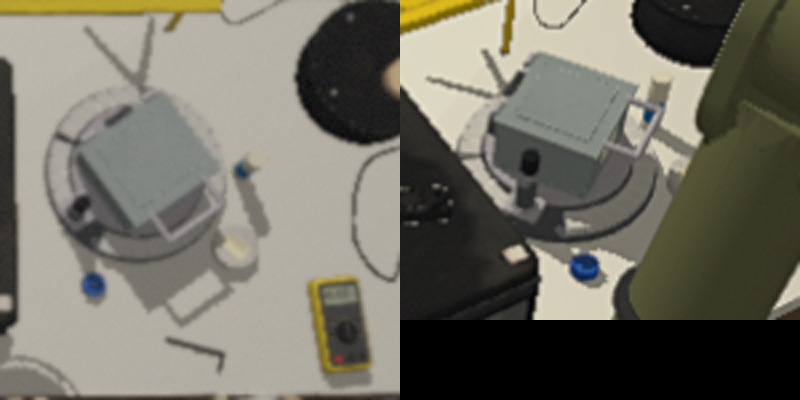

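The crop shows the knob at about (78,207) and the dark narrow notch at (65,137). The handle bar is at about (190,222), the glue stick at (245,165), the tape-like tin at (235,245) and the pinion at (93,284). Next I'll take exact positions from both views.

Run:
```python
from h import *
fs={n:grab(n) for n in("top","side")}
def blob(f,box,mask):
    u0,u1,v0,v1=box; m=np.zeros(mask.shape,np.uint8); m[v0:v1,u0:u1]=mask[v0:v1,u0:u1]
    n,l,st,c=cv2.connectedComponentsWithStats(m); i=1+np.argmax(st[1:,4]); return l==i,st[i],c[i]
t,s=fs["top"],fs["side"]
# knob black
for n,f,box in(("top",t,(376,394,202,220)),("side",s,(382,396,166,186))):
    g=f["image"].max(2); m,st,c=blob(f,box,(g<60)); print(n,"knob",st.tolist(),c.round(1)); 
    W=cloud(f); print("  cloud",np.nanmedian(W[m],0).round(4),np.nanmax(W[m][:,2]).round(4)); print("  ray@.131",ray(f,*c,.131).round(4),"@.1155",ray(f,*c,.1155).round(4))
    if n=="side": print("  top edge",ray(f,c[0],st[1],.131).round(4)); print(g[164:190,380:398])
# lid from cloud
W=cloud(t); im=t["image"].astype(int)
m,st,c=blob(t,(370,445,165,230),(W[...,2]>.105)&(W[...,2]<.14)&(im.max(2)>90)); 
m=cv2.erode(cv2.dilate(cv2.erode(m.astype(np.uint8),np.ones((7,7))),np.ones((7,7))),np.ones((1,1)))
cn=max(cv2.findContours(m,0,1)[0],key=cv2.contourArea)
P=np.array([ray(t,*p[0],.118)[:2] for p in cn],np.float32); print("lid rect",cv2.minAreaRect(P), "z",np.nanmedian(W[m>0][:,2]))
# notch dark on ring
g=t["image"].max(2); print(g[178:196,370:392])
for p in((379.4,186.4),): print("notch",ray(t,*p,.026).round(4))
# black case height
for (u,v) in((300,200),(350,200),(355,180),(355,225)): print("case",W[v,u].round(3))
# plate circle
hsvm=(W[...,2]>.008)&(W[...,2]<.035); m,st,c=blob(t,(366,450,155,245),hsvm); 
cn=max(cv2.findContours(m.astype(np.uint8),0,1)[0],key=cv2.contourArea); Q=np.array([ray(t,*p[0],.015)[:2] for p in cn]); print("plate",cv2.minEnclosingCircle(Q.astype(np.float32)))
```

```text
top knob [381, 209, 8, 8, 32] [384.8 212.2]
  cloud [ 0.4471 -0.2675  0.1273] 0.1385
  ray@.131 [ 0.446 -0.266  0.131] @.1155 [ 0.4486 -0.2682  0.1155]
side knob [385, 171, 8, 10, 68] [388.3 175.5]
  cloud [ 0.4483 -0.2644  0.1255] 0.1376
  ray@.131 [ 0.443  -0.2608  0.131 ] @.1155 [ 0.4545 -0.2703  0.1155]
  top edge [ 0.4596 -0.2717  0.131 ]
[[ 76  75  74  75  81  94 106 117 132 139 141 142 141 141 141 139 140 136]
 [ 78  76  77  76  75  74  74  82  96 108 121 135 143 143 142 142 141 141]
 [ 77  78  77  77  76  76  72  72  74  75  86 100 114 128 138 142 143 142]
 [ 76  77  77  76  77  78  76  76  75  72  73  74  80  93 105 117 129 139]
 [ 77  76  76  76  77  78  77  76  78  77  76  75  74  73  77  82  96 106]
 [ 76  77  76  76  77  77  79  79  77  78  77  76  76  74  75  74  73  72]
 [ 76  76  77  77  77  78  77  70  64  64  67  74  78  78  76  75  74  73]
 [ 77  76  76  76  77  78  65  47  39  39  42  56  74  76  76  77  76  75]
 [ 76  77  77  78  77  66  42  30  29  28  29  38  66  78  78  77  76  76]
 [ 79  77  78  78  77  59  37  30  29  30  27  30  51  71  78  76  76  76]
 [ 7
[... 2522 characters left out ...]
33
  134 135 132 131]
 [183 177 149 132 152 166 169 169 171 170 163 133 117 122 117 122 131 133
  134 132 131 125]
 [182 173 139 129 153 166 170 169 170 170 158 126 118 120 103 102 121 134
  134 135 131 129]
 [180 163 131 127 149 165 170 170 170 167 150 119 118 108  85  84 107 126
  132 135 132 131]
 [179 160 131 140 159 168 172 172 172 165 141 106 113 100  77  73  90 119
  131 135 132 134]
 [177 157 129 146 164 171 171 172 172 165 134 104 109  94  74  69  74  98
  123 131 135 133]]
notch [ 0.5669 -0.2626  0.026 ]
case [0.488 0.043 0.161]
case [ 0.486 -0.137  0.162]
case [ 0.562 -0.157  0.157]
case [ 0.395 -0.154  0.162]
plate ((0.5161449313163757, -0.36181411147117615), 0.13791732490062714)
```

Emit:
{"method": "carry_out", "body": {
  "rows": [
    {"twist": -1},
    {"twist": -1},
    {"twist": -1},
    {"twist": -1},
    {"twist": -1},
    {"twist": -1},
    {"twist": -1},
    {"twist": -1},
    {"twist": -1},
    {"twist": -1}
  ],
  "hand": 55,
  "newtons": 20
}}

```text
invalid input at $.rows[0]: expected keys tx, ty, tz, twist
```

Emit:
{"method": "carry_out", "body": {
  "rows": [
    {"twist": -1},
    {"twist": -1},
    {"twist": -0.7},
    {"tx": 2.4, "ty": 2},
    {"tx": 2.4, "ty": 2},
    {"tx": 2.4, "ty": 2},
    {"tx": 2.4, "ty": 2},
    {"tx": 2.4, "ty": 2},
    {"tx": 2.4, "ty": 2},
    {"tx": 2.4, "ty": 2}
  ]
}}

```text
invalid input at $.rows[0]: expected keys tx, ty, tz, twist
```

Emit:
{"method": "carry_out", "body": {
  "rows": [
    {"tx": 0, "ty": 0, "tz": 0, "twist": -1},
    {"tx": 0, "ty": 0, "tz": 0, "twist": -1},
    {"tx": 0, "ty": 0, "tz": 0, "twist": -1},
    {"tx": 0, "ty": 0, "tz": 0, "twist": -1},
    {"tx": 0, "ty": 0, "tz": 0, "twist": -1},
    {"tx": 0, "ty": 0, "tz": 0, "twist": -1},
    {"tx": 0, "ty": 0, "tz": 0, "twist": -1},
    {"tx": 0, "ty": 0, "tz": 0, "twist": -1},
    {"tx": 0, "ty": 0, "tz": 0, "twist": -1},
    {"tx": 0, "ty": 0, "tz": 0, "twist": -1}
  ],
  "hand": 55,
  "newtons": 20
}}

```text
t: 1.03
tool_pos: [0.1543, -0.6313, 0.2222]
orientation: [-180.0, -0.0, 74.0]
force: [-0.4, -0.0, -0.2]
width: 0.0483
grasp_force: 0.0
```

Emit:
{"method": "carry_out", "body": {
  "rows": [
    {"tx": 0, "ty": 0, "tz": 0, "twist": -1},
    {"tx": 0, "ty": 0, "tz": 0, "twist": -1},
    {"tx": 0, "ty": 0, "tz": 0, "twist": -0.7},
    {"tx": 2.4, "ty": 2, "tz": 0, "twist": 0},
    {"tx": 2.4, "ty": 2, "tz": 0, "twist": 0},
    {"tx": 2.4, "ty": 2, "tz": 0, "twist": 0},
    {"tx": 2.4, "ty": 2, "tz": 0, "twist": 0},
    {"tx": 2.4, "ty": 2, "tz": 0, "twist": 0},
    {"tx": 2.4, "ty": 2, "tz": 0, "twist": 0},
    {"tx": 2.4, "ty": 2, "tz": 0, "twist": 0}
  ]
}}

```text
t: 1.87
tool_pos: [0.2953, -0.4622, 0.2225]
orientation: [-180.0, 0.0, 89.9]
force: [-0.3, -0.7, -0.2]
width: 0.048
grasp_force: 0.0
```

Emit:
{"method": "carry_out", "body": {
  "rows": [
    {"tx": 2.4, "ty": 1.95, "tz": 0, "twist": 0},
    {"tx": 2.4, "ty": 1.95, "tz": 0, "twist": 0},
    {"tx": 2.4, "ty": 1.95, "tz": 0, "twist": 0},
    {"tx": 2.4, "ty": 1.95, "tz": 0, "twist": 0},
    {"tx": 2.4, "ty": 1.95, "tz": 0, "twist": 0},
    {"tx": 2.4, "ty": 1.95, "tz": 0, "twist": 0},
    {"tx": 2.4, "ty": 1.95, "tz": 0, "twist": 0},
    {"tx": 2.4, "ty": 1.95, "tz": 0, "twist": 0},
    {"tx": 0, "ty": 0, "tz": 0, "twist": 0},
    {"tx": 0, "ty": 0, "tz": 0, "twist": 0}
  ]
}}

```text
t: 2.7
tool_pos: [0.4519, -0.2697, 0.2226]
orientation: [180.0, -0.0, 90.2]
force: [-0.2, -0.4, 0.7]
width: 0.0479
grasp_force: 0.0
```

Run:
```python
from h import *
f=grab("side"); a=f["image"][85:235,320:470]
t=grab("top"); b=t["image"][125:275,330:480]
cv2.imwrite("pics/c1.png",np.hstack([cv2.resize(x,(400,400),interpolation=cv2.INTER_CUBIC) for x in(b,a)])); print(arm.get_state()["tool_pos"])
```

```text
[ 0.45007731 -0.27255111  0.22235446]
```

View pics/c1.png

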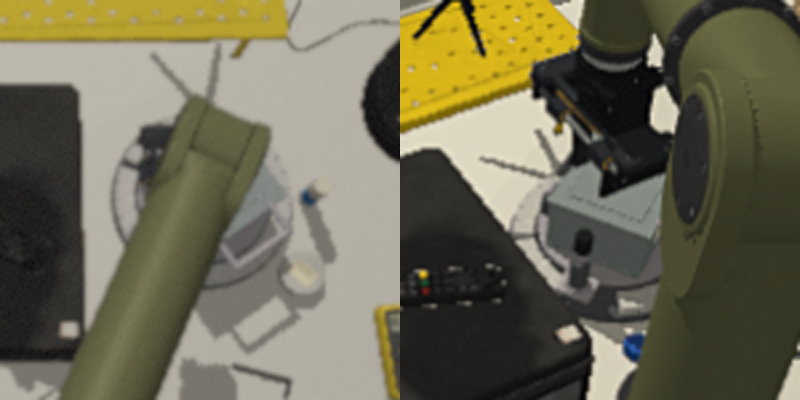

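The picture shows the gripper hovering above the plunger, with the knob in clear view at (583,240) in the right half. Next I lower the tool.

Emit:
{"method": "carry_out", "body": {
  "rows": [
    {"tx": 0, "ty": 0, "tz": 1, "twist": 0},
    {"tx": 0, "ty": 0, "tz": 1, "twist": 0},
    {"tx": 0, "ty": 0, "tz": 1, "twist": 0},
    {"tx": 0, "ty": 0, "tz": 1, "twist": 0},
    {"tx": 0, "ty": 0, "tz": 1, "twist": 0},
    {"tx": 0, "ty": 0, "tz": 1, "twist": 0},
    {"tx": 0, "ty": 0, "tz": 1, "twist": 0},
    {"tx": 0, "ty": 0, "tz": 0, "twist": 0},
    {"tx": 0, "ty": 0, "tz": 0, "twist": 0},
    {"tx": 0, "ty": 0, "tz": 0, "twist": 0}
  ]
}}

```text
t: 3.63
tool_pos: [0.4511, -0.2718, 0.1528]
orientation: [180.0, 0.0, 89.9]
force: [-0.4, -0.8, -0.9]
width: 0.0479
grasp_force: 0.0
```

Run:
```python
from h import *
f=grab("side"); a=f["image"][105:225,340:460]
cv2.imwrite("pics/c2.png",cv2.resize(a,(600,600),interpolation=cv2.INTER_CUBIC)); s=arm.get_state();print(s["tool_pos"],s["q"])
fl=f["K"][0,0]
# predicted pixel of the fingertip and knob top for check
for p in ([*s["tool_pos"]],[.4515,-.2685,.131]):
    c=np.linalg.inv(f["pose"])@np.array([*p,1]); print(cv2.projectPoints(c[None,:3],np.zeros(3),np.zeros(3),f["K"],f["d"])[0].ravel())
```

```text
[ 0.45122521 -0.27193277  0.15313376] [ 59.08201356   8.2689056  -33.25650636 104.84958254   4.8860826
  68.22744811  24.2364411 ]
[390.54488747 167.83088091]
[388.84922392 172.95654391]
```

View pics/c2.png

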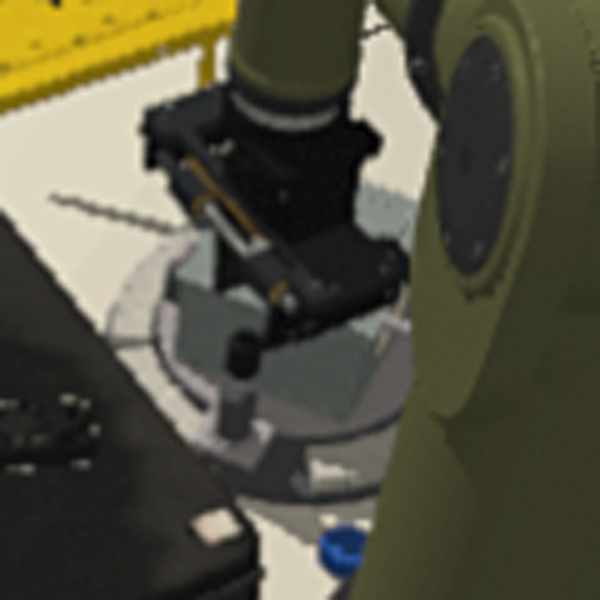

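The picture shows both fingers straddling the knob, whose top is at (242,335). The knob's projected position matches, so I lower with a small y correction and close.

Emit:
{"method": "carry_out", "body": {
  "rows": [
    {"tx": 0.3, "ty": 0, "tz": 0, "twist": 0},
    {"tx": 0, "ty": 0, "tz": 0.8, "twist": 0},
    {"tx": 0, "ty": 0, "tz": 0.8, "twist": 0},
    {"tx": 0, "ty": 0, "tz": 0.8, "twist": 0},
    {"tx": 0, "ty": 0, "tz": 0.8, "twist": 0},
    {"tx": 0, "ty": 0, "tz": 0.8, "twist": 0},
    {"tx": 0, "ty": 0, "tz": 0.8, "twist": 0},
    {"tx": 0, "ty": 0, "tz": 0.2, "twist": 0},
    {"tx": 0, "ty": 0, "tz": 0, "twist": 0},
    {"tx": 0, "ty": 0, "tz": 0, "twist": 0}
  ]
}}

```text
t: 4.52
tool_pos: [0.4508, -0.2687, 0.1025]
orientation: [180.0, -0.0, 89.9]
force: [0.4, 0.6, 0.4]
width: 0.048
grasp_force: 0.0
```

Emit:
{"method": "carry_out", "body": {
  "rows": [
    {"tx": 0, "ty": 0, "tz": 0, "twist": 0},
    {"tx": 0, "ty": 0, "tz": 0, "twist": 0},
    {"tx": 0, "ty": 0, "tz": 0, "twist": 0},
    {"tx": 0, "ty": 0, "tz": 0, "twist": 0},
    {"tx": 0, "ty": 0, "tz": 0, "twist": 0},
    {"tx": 0, "ty": 0, "tz": 0, "twist": 0},
    {"tx": 0, "ty": 0, "tz": 0, "twist": 0},
    {"tx": 0, "ty": 0, "tz": 0, "twist": 0},
    {"tx": 0, "ty": 0, "tz": 0, "twist": 0},
    {"tx": 0, "ty": 0, "tz": 0, "twist": 0}
  ],
  "hand": 0,
  "newtons": 20
}}

```text
t: 5.35
tool_pos: [0.4511, -0.269, 0.1028]
orientation: [180.0, 0.0, 89.9]
force: [1.7, -1.1, 1.3]
width: 0.0234
grasp_force: 20.0
```

Emit:
{"method": "carry_out", "body": {
  "rows": [
    {"tx": 0, "ty": 0, "tz": -0.3, "twist": 0},
    {"tx": 0, "ty": 0, "tz": -0.3, "twist": 0},
    {"tx": 0, "ty": 0, "tz": -0.3, "twist": 0},
    {"tx": 0, "ty": 0, "tz": -0.3, "twist": 0},
    {"tx": 0, "ty": 0, "tz": -0.3, "twist": 0},
    {"tx": 0, "ty": 0, "tz": 0, "twist": 0},
    {"tx": 0, "ty": 0, "tz": 0, "twist": 0},
    {"tx": 0, "ty": 0, "tz": 0, "twist": 0},
    {"tx": 0, "ty": 0, "tz": 0, "twist": 0},
    {"tx": 0, "ty": 0, "tz": 0, "twist": 0}
  ]
}}

```text
t: 6.18
tool_pos: [0.4508, -0.269, 0.1174]
orientation: [180.0, 0.0, 89.9]
force: [3.9, -3.9, -5.5]
width: 0.0235
grasp_force: 20.0
```

Run:
```python
import numpy as np
c=np.array([.516,-.363]); p0=np.array([.4513,-.2685]); d=p0-c; print(np.hypot(*d),np.degrees(np.arctan2(d[1],d[0])))
a0=np.arctan2(d[1],d[0]); prev=p0
for k in range(1,21):
    a=a0-np.radians(3*k); p=c+.115*np.array([np.cos(a),np.sin(a)]); q=(p-prev)*100
    print(k,"tx %.2f ty %.2f"%(q[1],q[0]),p.round(4)); prev=p
```

```text
0.11452659079881841 124.39772947018633
1 tx 0.37 ty 0.48 [ 0.4561 -0.2648]
2 tx 0.30 ty 0.52 [ 0.4613 -0.2618]
3 tx 0.27 ty 0.54 [ 0.4667 -0.2591]
4 tx 0.24 ty 0.55 [ 0.4722 -0.2567]
5 tx 0.21 ty 0.56 [ 0.4778 -0.2545]
6 tx 0.19 ty 0.57 [ 0.4835 -0.2527]
7 tx 0.15 ty 0.58 [ 0.4894 -0.2511]
8 tx 0.12 ty 0.59 [ 0.4952 -0.2499]
9 tx 0.09 ty 0.59 [ 0.5012 -0.249 ]
10 tx 0.06 ty 0.60 [ 0.5072 -0.2483]
11 tx 0.03 ty 0.60 [ 0.5132 -0.248 ]
12 tx -0.00 ty 0.60 [ 0.5192 -0.248 ]
13 tx -0.03 ty 0.60 [ 0.5252 -0.2484]
14 tx -0.06 ty 0.60 [ 0.5312 -0.249 ]
15 tx -0.10 ty 0.59 [ 0.5372 -0.25  ]
16 tx -0.13 ty 0.59 [ 0.543  -0.2512]
17 tx -0.16 ty 0.58 [ 0.5489 -0.2528]
18 tx -0.19 ty 0.57 [ 0.5546 -0.2547]
19 tx -0.22 ty 0.56 [ 0.5602 -0.2568]
20 tx -0.25 ty 0.55 [ 0.5657 -0.2593]
```

Emit:
{"method": "carry_out", "body": {
  "rows": [
    {"tx": 0.34, "ty": 0.48, "tz": 0, "twist": 0},
    {"tx": 0.3, "ty": 0.52, "tz": 0, "twist": 0},
    {"tx": 0.27, "ty": 0.54, "tz": 0, "twist": 0},
    {"tx": 0.24, "ty": 0.55, "tz": 0, "twist": 0},
    {"tx": 0.21, "ty": 0.56, "tz": 0, "twist": 0},
    {"tx": 0.19, "ty": 0.57, "tz": 0, "twist": 0},
    {"tx": 0.15, "ty": 0.58, "tz": 0, "twist": 0},
    {"tx": 0.12, "ty": 0.59, "tz": 0, "twist": 0},
    {"tx": 0.09, "ty": 0.59, "tz": 0, "twist": 0},
    {"tx": 0.06, "ty": 0.6, "tz": 0, "twist": 0}
  ]
}}

```text
t: 7.02
tool_pos: [0.5057, -0.2448, 0.1162]
orientation: [-179.7, -0.3, 90.0]
force: [-4.4, 4.9, -5.9]
width: 0.0231
grasp_force: 20.0
```

Emit:
{"method": "carry_out", "body": {
  "rows": [
    {"tx": 0.2, "ty": 0.6, "tz": 0, "twist": 0},
    {"tx": 0.1, "ty": 0.6, "tz": 0, "twist": 0},
    {"tx": -0.03, "ty": 0.6, "tz": 0, "twist": 0},
    {"tx": -0.06, "ty": 0.6, "tz": 0, "twist": 0},
    {"tx": -0.1, "ty": 0.59, "tz": 0, "twist": 0},
    {"tx": -0.13, "ty": 0.59, "tz": 0, "twist": 0},
    {"tx": -0.16, "ty": 0.58, "tz": 0, "twist": 0},
    {"tx": 0, "ty": 0, "tz": 0, "twist": 0},
    {"tx": 0, "ty": 0, "tz": 0, "twist": 0},
    {"tx": 0, "ty": 0, "tz": 0, "twist": 0}
  ]
}}

```text
t: 7.85
tool_pos: [0.5493, -0.2484, 0.1175]
orientation: [179.9, -0.2, 90.1]
force: [0.9, 5.2, -5.5]
width: 0.0232
grasp_force: 20.0
```

Run:
```python
from h import *
s=arm.get_state(); print(s["tool_pos"],s["force"])
t=grab("top"); f=grab("side"); b=t["image"][135:265,340:470]; a=f["image"][105:225,340:460]
cv2.imwrite("pics/c3.png",np.hstack([cv2.resize(x,(400,400),interpolation=cv2.INTER_CUBIC) for x in(b,a)]))
```

```text
[ 0.54933466 -0.24837555  0.11750732] [ 0.92740026  5.20450955 -5.51232648]
```

View pics/c3.png

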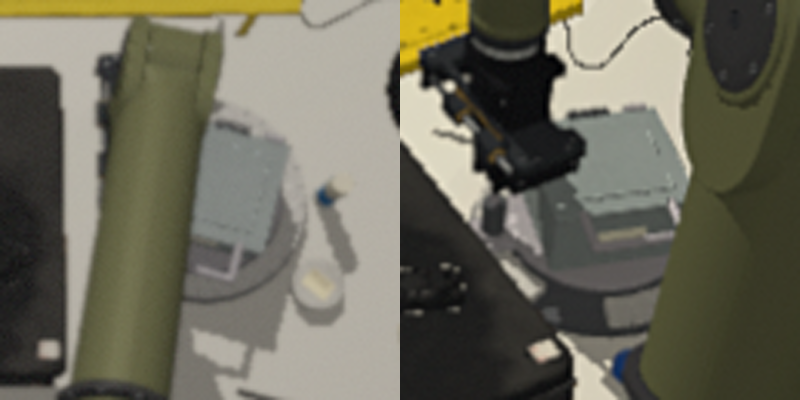

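The picture shows the box turned nearly to working position, with the plunger at (495,215). I go on a little, then release onto the ring and push the knob caged between the fingers.

Emit:
{"method": "carry_out", "body": {
  "rows": [
    {"tx": -0.05, "ty": 0.35, "tz": 0, "twist": 0},
    {"tx": -0.1, "ty": 0.35, "tz": 0, "twist": 0},
    {"tx": -0.1, "ty": 0.3, "tz": 0, "twist": 0},
    {"tx": 0, "ty": 0, "tz": 0.2, "twist": 0},
    {"tx": 0, "ty": 0, "tz": 0.2, "twist": 0},
    {"tx": 0, "ty": 0, "tz": 0, "twist": 0},
    {"tx": 0, "ty": 0, "tz": 0, "twist": 0},
    {"tx": 0, "ty": 0, "tz": 0, "twist": 0},
    {"tx": 0, "ty": 0, "tz": 0, "twist": 0},
    {"tx": 0, "ty": 0, "tz": 0, "twist": 0}
  ]
}}

```text
t: 8.78
tool_pos: [0.5585, -0.2526, 0.1137]
orientation: [180.0, -0.0, 90.0]
force: [0.3, 5.8, -5.6]
width: 0.0231
grasp_force: 20.0
```

Emit:
{"method": "carry_out", "body": {
  "rows": [
    {"tx": 0, "ty": 0, "tz": 0, "twist": 0},
    {"tx": 0, "ty": 0, "tz": 0, "twist": 0},
    {"tx": 0, "ty": 0, "tz": 0, "twist": 0},
    {"tx": 0, "ty": 0, "tz": 0, "twist": 0},
    {"tx": 0, "ty": 0, "tz": 0.3, "twist": 0},
    {"tx": 0, "ty": 0, "tz": 0.4, "twist": 0},
    {"tx": 0, "ty": 0, "tz": 0.3, "twist": 0},
    {"tx": 0, "ty": 0, "tz": 0, "twist": 0},
    {"tx": 0, "ty": 0, "tz": 0, "twist": 0},
    {"tx": 0, "ty": 0, "tz": 0, "twist": 0}
  ],
  "hand": 36
}}

```text
t: 9.62
tool_pos: [0.5582, -0.2534, 0.1034]
orientation: [-180.0, -0.0, 89.9]
force: [0.8, -0.2, 0.2]
width: 0.0312
grasp_force: 0.0
```

Emit:
{"method": "carry_out", "body": {
  "rows": [
    {"tx": -0.08, "ty": 0.2, "tz": 0, "twist": 0},
    {"tx": -0.08, "ty": 0.2, "tz": 0, "twist": 0},
    {"tx": -0.07, "ty": 0.15, "tz": 0, "twist": 0},
    {"tx": -0.07, "ty": 0.15, "tz": 0, "twist": 0},
    {"tx": -0.06, "ty": 0.15, "tz": 0, "twist": 0},
    {"tx": -0.06, "ty": 0.15, "tz": 0, "twist": 0},
    {"tx": -0.06, "ty": 0.15, "tz": 0, "twist": 0},
    {"tx": 0, "ty": 0, "tz": 0, "twist": 0},
    {"tx": 0, "ty": 0, "tz": 0, "twist": 0},
    {"tx": 0, "ty": 0, "tz": 0, "twist": 0}
  ]
}}

```text
t: 10.45
tool_pos: [0.5697, -0.2583, 0.1036]
orientation: [180.0, 0.0, 89.9]
force: [-0.9, 0.6, -0.1]
width: 0.0312
grasp_force: 0.6
```

Emit:
{"method": "carry_out", "body": {
  "rows": [
    {"tx": -0.05, "ty": 0.12, "tz": 0, "twist": 0},
    {"tx": -0.05, "ty": 0.12, "tz": 0, "twist": 0},
    {"tx": -0.05, "ty": 0.12, "tz": 0, "twist": 0},
    {"tx": -0.05, "ty": 0.12, "tz": 0, "twist": 0},
    {"tx": -0.05, "ty": 0.12, "tz": 0, "twist": 0},
    {"tx": 0, "ty": 0, "tz": 0, "twist": 0},
    {"tx": 0, "ty": 0, "tz": 0, "twist": 0},
    {"tx": 0, "ty": 0, "tz": 0, "twist": 0},
    {"tx": 0, "ty": 0, "tz": 0, "twist": 0},
    {"tx": 0, "ty": 0, "tz": 0, "twist": 0}
  ]
}}

```text
t: 11.28
tool_pos: [0.5704, -0.2586, 0.1032]
orientation: [-179.3, -0.2, 89.9]
force: [-15.5, 6.5, 11.0]
width: 0.0317
grasp_force: 7.7
```

Emit:
{"method": "carry_out", "body": {
  "rows": [
    {"tx": 0.1, "ty": -0.3, "tz": 0, "twist": 0},
    {"tx": 0.1, "ty": -0.3, "tz": 0, "twist": 0},
    {"tx": 0.1, "ty": -0.3, "tz": 0, "twist": 0},
    {"tx": 0, "ty": 0, "tz": 0, "twist": 0},
    {"tx": 0, "ty": 0, "tz": -1, "twist": 0},
    {"tx": 0, "ty": 0, "tz": -1.5, "twist": 0},
    {"tx": 0, "ty": 0, "tz": -1.5, "twist": 0},
    {"tx": 0, "ty": 0, "tz": -1.5, "twist": 0},
    {"tx": 0, "ty": 0, "tz": -1.5, "twist": 0},
    {"tx": 0, "ty": 0, "tz": 0, "twist": 0}
  ]
}}

```text
t: 12.12
tool_pos: [0.5693, -0.2585, 0.1779]
orientation: [179.6, 0.2, 89.9]
force: [1.4, -1.2, 0.2]
width: 0.0312
grasp_force: 0.0
```

Emit:
{"method": "carry_out", "body": {
  "rows": [
    {"tx": -2, "ty": -4, "tz": -1, "twist": 0},
    {"tx": -2, "ty": -3.5, "tz": -0.5, "twist": 0},
    {"tx": -2, "ty": -3.5, "tz": 0, "twist": 0},
    {"tx": -2, "ty": -3.5, "tz": 0, "twist": 0},
    {"tx": 0, "ty": 0, "tz": 0, "twist": 1},
    {"tx": 0, "ty": 0, "tz": 0, "twist": 1},
    {"tx": 0, "ty": 0, "tz": 0, "twist": 1},
    {"tx": 0, "ty": 0, "tz": 0, "twist": 1},
    {"tx": 0, "ty": 0, "tz": 0, "twist": 0.4},
    {"tx": 0, "ty": 0, "tz": 0, "twist": 0}
  ],
  "hand": 55
}}

```text
t: 12.95
tool_pos: [0.4253, -0.3359, 0.1874]
orientation: [180.0, 0.0, 63.5]
force: [-0.2, -0.6, -0.5]
width: 0.048
grasp_force: 0.0
```

Run:
```python
from h import *
s=arm.get_state(); print(s["tool_pos"],s["q"].round(0))
t=grab("top"); f=grab("side"); b=t["image"][135:265,340:470]; a=f["image"][105:225,340:460]
cv2.imwrite("pics/c4.png",np.hstack([cv2.resize(x,(400,400),interpolation=cv2.INTER_CUBIC) for x in(b,a)]))
W=cloud(f); d=np.linalg.norm(W[...,:2]-[.567,-.257],axis=-1); m=(d<.009)&(W[...,2]>.09)&(W[...,2]<.2); print("knob z",m.sum(),np.percentile(W[m][:,2],[50,75,90,97]) if m.any() else 0)
W=cloud(t); d=np.linalg.norm(W[...,:2]-[.567,-.257],axis=-1); m=(d<.009)&(W[...,2]>.09)&(W[...,2]<.2); print("knob z top",m.sum(),np.percentile(W[m][:,2],[50,75,90,97]) if m.any() else 0)
g=f["image"].max(2); print(g[158:176,360:376])
```

```text
[ 0.42527037 -0.33587913  0.18738627] [ 62.   8. -29. 101.   4.  72.   6.]
knob z 39 [0.12464019 0.13146447 0.1351549  0.13755778]
knob z top 21 [0.12974802 0.13459579 0.13617095 0.13913633]
[[216 217 218 222 210 140  40  12  11  24  78 159 191 189 190 188]
 [216 216 218 222 204 142  72  42  39  84 146 186 193 189 188 175]
 [216 216 219 209 162 106  87  77  74  88 138 183 195 183 167 158]
 [216 217 220 187 119  84  89  89  82  68 100 169 195 179 158 154]
 [216 219 221 174  93  78  84  79  62  47  78 159 185 167 156 157]
 [217 221 223 168  72  65  79  78  60  41  69 145 165 155 153 155]
 [219 222 222 162  58  46  59  61  52  41  67 128 164 163 156 156]
 [218 220 201 132  51  39  44  46  43  41  72 116 152 161 156 156]
 [207 195 173 111  48  40  43  45  42  45  97 147 163 162 159 158]
 [202 177 158 109  48  41  46  45  42  47 107 158 183 194 178 158]
 [206 181 158 103  47  43  46  45  43  46 106 163 199 221 199 164]
 [209 178 142  87  43  42  45  45  43  41  89 153 195 214 203 171]
 [200 164 147 107  52  38  41  43  43  46  76 118 183 215 214 182]
 [139 142 137 127  97  54  47  45  54  72  84  98 169 209 220 195]
 [ 70 114 129 119 108 107 101  82  81  88  91  93 123 144 156 167]
 [ 45  81 133 151 128 109 102  91  90  93  95  92  92  90  95 139]
 [ 47  52  96 148 160 149 122  94  92  93  94  93  92  89  88 108]
 [ 47  44  55 113 144 142 124 106 102 100 101 100  97  92  89  89]]
```

View pics/c4.png

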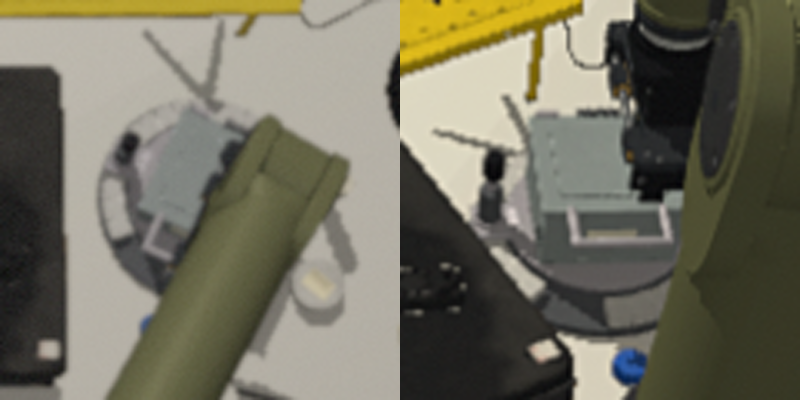

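The picture shows the box squared to working position and the plunger at (493,180) with only a short stem gap. The handle bar is at (570–670,243). I check the plunger height numerically and locate the bar.

Run:
```python
from h import *
f=grab("side"); g=f["image"].max(2); g0=cv2.imread("pics/side0.png").max(2)
print("old",g0[168:200,388:391].mean(1).round(0).astype(int)); print("new",g[147:179,366:369].mean(1).round(0).astype(int))
def proj(p):
    c=np.linalg.inv(f["pose"])@np.array([*p,1]); return cv2.projectPoints(c[None,:3],np.zeros(3),np.zeros(3),f["K"],f["d"])[0].ravel().round(1)
print("proj old",proj((.4515,-.2685,.131)),proj((.4515,-.2685,.1)),"new",proj((.5667,-.257,.131)),proj((.5667,-.257,.1)),proj((.5667,-.257,.141)))
c=np.array([.519,-.361]); a=np.radians(64); x=np.array([np.sin(a),-np.cos(a)]); h=c-.111*x; print("handle model",h, "px",proj((*h,.118)))
print(g[170:186,390:428])
# bar: bright ridge per column
im=g.astype(int); pts=[]
for u in range(396,420):
    v=172+np.argmax(im[172:184,u]); pts.append((u,v))
P=np.array([ray(f,u,v,.118)[:2] for u,v in pts]); print(pts); 
vx=cv2.fitLine(P.astype(np.float32),cv2.DIST_HUBER,0,.01,.01).ravel(); print("line dir deg",np.degrees(np.arctan2(vx[1],vx[0])),vx[2:])
```

```text
old [76 77 65 40 28 29 30 23 17 16 15 14 32 72 85 68 53 47 46 46 48 62 59 55
 63 84 92 96 98 93 73 52]
new [197 147  98  64  39  31  25  17  14  13  13  21  50  79  87  76  73  57
  44  43  44  45  44  43  48  89  94 103 111 101 103 107]
proj old [388.8 173. ] [387.8 179.5] new [367.1 151.9] [366.5 158.6] [367.3 149.8]
handle model [ 0.41923386 -0.3123408 ] px [405.3 177.6]
[[142 185 164 104  72  73  77  78  79  78  77  78  79  78  79  77  78  78
   79  79  80  79  79  78  78  78  75  87 163 176 134  83  75  77  77  79
   78  80]
 [128 181 170 112  75  77  79  79  81  80  81  80  81  81  81  79  79  79
   78  79  79  78  80  79  78  79  76  81 158 188 154  88  75  78  79  78
   80  78]
 [107 171 173 117  78  77  78  78  78  78  79  79  78  79  79  78  78  79
   78  79  79  79  78  78  79  79  76  80 142 193 164  92  74  78  78  78
   79  79]
 [ 92 157 170 124  82  76  80  81  80  79  80  80  79  80  80  79  85  88
   89  89  89  80  79  78  78  78  76  76 114 182 167 102  77  76  78  79
   79  79]
 [ 81 147 170 135  87  76 105 119 117 116 116 114 115 115 114 113 115 117
  119 120 117
[... 1699 characters left out ...]
  92  92  93  92  93  93  93  92  92
   92  93  94  94  94  94  93  93  94  94  94  96  91  74  73  77  77  77
   80  81]]
[(396, np.int64(176)), (397, np.int64(176)), (398, np.int64(176)), (399, np.int64(176)), (400, np.int64(176)), (401, np.int64(176)), (402, np.int64(176)), (403, np.int64(176)), (404, np.int64(176)), (405, np.int64(176)), (406, np.int64(176)), (407, np.int64(176)), (408, np.int64(176)), (409, np.int64(176)), (410, np.int64(176)), (411, np.int64(176)), (412, np.int64(176)), (413, np.int64(176)), (414, np.int64(176)), (415, np.int64(176)), (416, np.int64(176)), (417, np.int64(176)), (418, np.int64(172)), (419, np.int64(172))]
line dir deg 62.406635 [ 0.42188022 -0.32265145]
```

Plunger profile equals the parked "down" one, so it is home. Now the handle.

Emit:
{"method": "carry_out", "body": {
  "rows": [
    {"tx": 0.9, "ty": -0.7, "tz": 0, "twist": 0},
    {"tx": 0.95, "ty": -0.7, "tz": 0, "twist": 0},
    {"tx": 0, "ty": 0, "tz": 1, "twist": 0},
    {"tx": 0, "ty": 0, "tz": 1, "twist": 0},
    {"tx": 0, "ty": 0, "tz": 1, "twist": 0},
    {"tx": 0, "ty": 0, "tz": 1, "twist": 0},
    {"tx": 0, "ty": 0, "tz": 0, "twist": 0},
    {"tx": 0, "ty": 0, "tz": 0, "twist": 0},
    {"tx": 0, "ty": 0, "tz": 0, "twist": 0},
    {"tx": 0, "ty": 0, "tz": 0, "twist": 0}
  ],
  "hand": 32,
  "newtons": 6
}}

```text
t: 13.93
tool_pos: [0.4213, -0.3133, 0.148]
orientation: [180.0, 0.0, 63.5]
force: [-0.5, -0.2, -0.8]
width: 0.0277
grasp_force: 0.0
```

Run:
```python
from h import *
f=grab("side"); a=f["image"][125:205,350:450]; s=arm.get_state(); print(s["tool_pos"],s["width"])
c=np.linalg.inv(f["pose"])@np.array([*s["tool_pos"],1]); print(cv2.projectPoints(c[None,:3],np.zeros(3),np.zeros(3),f["K"],f["d"])[0].ravel())
cv2.imwrite("pics/c5.png",cv2.resize(a,(700,560),interpolation=cv2.INTER_CUBIC)); print(ray(f,405.5,176.8,.118))
```

```text
[ 0.42130002 -0.31334408  0.14814542] 0.02812149427335863
[406.47400209 170.59514844]
[ 0.42194979 -0.31488483  0.118     ]
```

View pics/c5.png

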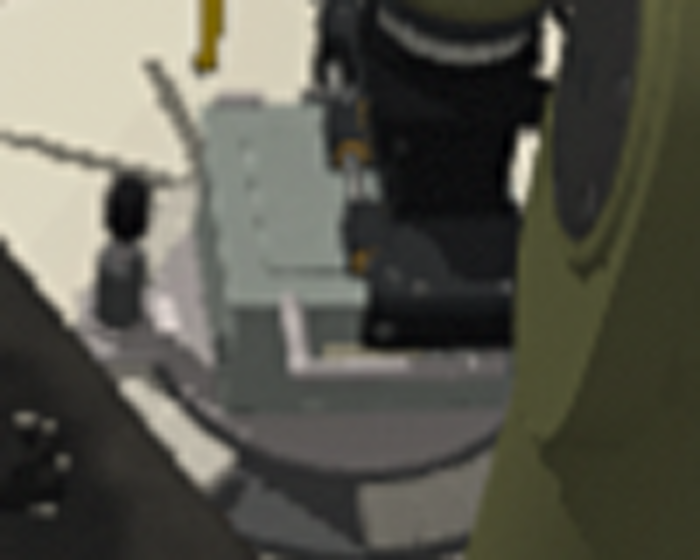

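The gripper hangs over the bar (bar at (290–510,363)), and the bar ray agrees with the TCP to 2 mm. I lower and close gently.

Emit:
{"method": "carry_out", "body": {
  "rows": [
    {"tx": 0, "ty": 0.1, "tz": 0.7, "twist": 0},
    {"tx": 0, "ty": 0, "tz": 0.7, "twist": 0},
    {"tx": 0, "ty": 0, "tz": 0.7, "twist": 0},
    {"tx": 0, "ty": 0, "tz": 0.7, "twist": 0},
    {"tx": 0, "ty": 0, "tz": 0.7, "twist": 0},
    {"tx": 0, "ty": 0, "tz": 0.6, "twist": 0},
    {"tx": 0, "ty": 0, "tz": 0.6, "twist": 0},
    {"tx": 0, "ty": 0, "tz": 0, "twist": 0},
    {"tx": 0, "ty": 0, "tz": 0, "twist": 0},
    {"tx": 0, "ty": 0, "tz": 0, "twist": 0}
  ]
}}

```text
t: 14.82
tool_pos: [0.422, -0.3136, 0.1008]
orientation: [180.0, 0.0, 63.5]
force: [0.2, 0.3, -0.9]
width: 0.0277
grasp_force: 0.0
```

Emit:
{"method": "carry_out", "body": {
  "rows": [
    {"tx": 0, "ty": 0, "tz": 0, "twist": 0},
    {"tx": 0, "ty": 0, "tz": 0, "twist": 0},
    {"tx": 0, "ty": 0, "tz": 0, "twist": 0},
    {"tx": 0, "ty": 0, "tz": 0, "twist": 0},
    {"tx": 0, "ty": 0, "tz": 0, "twist": 0},
    {"tx": 0, "ty": 0, "tz": 0, "twist": 0},
    {"tx": 0, "ty": 0, "tz": 0, "twist": 0},
    {"tx": 0, "ty": 0, "tz": 0, "twist": 0},
    {"tx": 0, "ty": 0, "tz": 0, "twist": 0},
    {"tx": 0, "ty": 0, "tz": 0, "twist": 0}
  ],
  "hand": 0,
  "newtons": 10
}}

```text
t: 15.65
tool_pos: [0.4179, -0.3116, 0.1001]
orientation: [-179.5, 0.0, 63.5]
force: [-9.0, 5.6, 6.1]
width: 0.0096
grasp_force: 10.0
```

Run:
```python
import numpy as np
r=18.2;t=np.arange(0,1.081,.03)
for i in range(1,len(t)): print("%.2f ty %.2f tz %.2f"%(t[i],r*(np.cos(t[i-1])-np.cos(t[i])),-r*(np.sin(t[i])-np.sin(t[i-1]))))
```

```text
0.03 ty 0.01 tz -0.55
0.06 ty 0.02 tz -0.55
0.09 ty 0.04 tz -0.54
0.12 ty 0.06 tz -0.54
0.15 ty 0.07 tz -0.54
0.18 ty 0.09 tz -0.54
0.21 ty 0.11 tz -0.54
0.24 ty 0.12 tz -0.53
0.27 ty 0.14 tz -0.53
0.30 ty 0.15 tz -0.52
0.33 ty 0.17 tz -0.52
0.36 ty 0.18 tz -0.51
0.39 ty 0.20 tz -0.51
0.42 ty 0.22 tz -0.50
0.45 ty 0.23 tz -0.50
0.48 ty 0.24 tz -0.49
0.51 ty 0.26 tz -0.48
0.54 ty 0.27 tz -0.47
0.57 ty 0.29 tz -0.46
0.60 ty 0.30 tz -0.46
0.63 ty 0.32 tz -0.45
0.66 ty 0.33 tz -0.44
0.69 ty 0.34 tz -0.43
0.72 ty 0.35 tz -0.42
0.75 ty 0.37 tz -0.41
0.78 ty 0.38 tz -0.39
0.81 ty 0.39 tz -0.38
0.84 ty 0.40 tz -0.37
0.87 ty 0.41 tz -0.36
0.90 ty 0.42 tz -0.35
0.93 ty 0.43 tz -0.33
0.96 ty 0.44 tz -0.32
0.99 ty 0.45 tz -0.31
1.02 ty 0.46 tz -0.29
1.05 ty 0.47 tz -0.28
1.08 ty 0.48 tz -0.26
```

Emit:
{"method": "carry_out", "body": {
  "rows": [
    {"tx": 0, "ty": -0.15, "tz": 0, "twist": 0},
    {"tx": 0, "ty": -0.15, "tz": 0, "twist": 0},
    {"tx": 0, "ty": -0.15, "tz": -0.1, "twist": 0},
    {"tx": 0, "ty": 0, "tz": 0, "twist": 0},
    {"tx": 0, "ty": 0, "tz": 0, "twist": 0},
    {"tx": 0, "ty": 0, "tz": 0, "twist": 0},
    {"tx": 0, "ty": 0, "tz": 0, "twist": 0},
    {"tx": 0, "ty": 0, "tz": 0, "twist": 0},
    {"tx": 0, "ty": 0, "tz": 0, "twist": 0},
    {"tx": 0, "ty": 0, "tz": 0, "twist": 0}
  ]
}}

```text
t: 16.48
tool_pos: [0.418, -0.3116, 0.1017]
orientation: [180.0, 0.0, 63.5]
force: [1.3, -0.5, -1.4]
width: 0.0095
grasp_force: 10.0
```

Emit:
{"method": "carry_out", "body": {
  "rows": [
    {"tx": 0, "ty": 0.01, "tz": -0.3, "twist": 0},
    {"tx": 0, "ty": 0.02, "tz": -0.5, "twist": 0},
    {"tx": 0, "ty": 0.04, "tz": -0.54, "twist": 0},
    {"tx": 0, "ty": 0.06, "tz": -0.54, "twist": 0},
    {"tx": 0, "ty": 0.07, "tz": -0.54, "twist": 0},
    {"tx": 0, "ty": 0.09, "tz": -0.54, "twist": 0},
    {"tx": 0, "ty": 0.11, "tz": -0.54, "twist": 0},
    {"tx": 0, "ty": 0.12, "tz": -0.53, "twist": 0},
    {"tx": 0, "ty": 0.14, "tz": -0.53, "twist": 0},
    {"tx": 0, "ty": 0.15, "tz": -0.52, "twist": 0}
  ]
}}

```text
t: 17.32
tool_pos: [0.426, -0.3155, 0.1532]
orientation: [179.9, 0.0, 63.5]
force: [6.6, -3.8, -4.2]
width: 0.0093
grasp_force: 10.0
```

Emit:
{"method": "carry_out", "body": {
  "rows": [
    {"tx": 0, "ty": 0.17, "tz": -0.52, "twist": 0},
    {"tx": 0, "ty": 0.18, "tz": -0.51, "twist": 0},
    {"tx": 0, "ty": 0.2, "tz": -0.51, "twist": 0},
    {"tx": 0, "ty": 0.22, "tz": -0.5, "twist": 0},
    {"tx": 0, "ty": 0.23, "tz": -0.5, "twist": 0},
    {"tx": 0, "ty": 0.24, "tz": -0.49, "twist": 0},
    {"tx": 0, "ty": 0.26, "tz": -0.48, "twist": 0},
    {"tx": 0, "ty": 0.27, "tz": -0.47, "twist": 0},
    {"tx": 0, "ty": 0.29, "tz": -0.46, "twist": 0},
    {"tx": 0, "ty": 0.3, "tz": -0.46, "twist": 0}
  ]
}}

```text
t: 18.15
tool_pos: [0.4485, -0.3264, 0.2013]
orientation: [179.7, -0.0, 63.6]
force: [11.4, -6.7, -11.0]
width: 0.0097
grasp_force: 10.0
```

Emit:
{"method": "carry_out", "body": {
  "rows": [
    {"tx": 0, "ty": 0.15, "tz": 0.1, "twist": 0},
    {"tx": 0, "ty": 0.15, "tz": 0.1, "twist": 0},
    {"tx": 0, "ty": 0.1, "tz": 0.05, "twist": 0},
    {"tx": 0, "ty": 0, "tz": 0, "twist": 0},
    {"tx": 0, "ty": 0, "tz": 0, "twist": 0},
    {"tx": 0, "ty": 0, "tz": 0, "twist": 0},
    {"tx": 0, "ty": 0, "tz": 0, "twist": 0},
    {"tx": 0, "ty": 0, "tz": 0, "twist": 0},
    {"tx": 0, "ty": 0, "tz": 0, "twist": 0},
    {"tx": 0, "ty": 0, "tz": 0, "twist": 0}
  ]
}}

```text
t: 18.98
tool_pos: [0.4469, -0.3256, 0.1986]
orientation: [-179.6, -0.0, 63.5]
force: [-4.8, 4.1, 3.6]
width: 0.0095
grasp_force: 10.0
```

Emit:
{"method": "carry_out", "body": {
  "rows": [
    {"tx": 0, "ty": 0.23, "tz": -0.5, "twist": 0},
    {"tx": 0, "ty": 0.33, "tz": -0.44, "twist": 0},
    {"tx": 0, "ty": 0.34, "tz": -0.43, "twist": 0},
    {"tx": 0, "ty": 0.35, "tz": -0.42, "twist": 0},
    {"tx": 0, "ty": 0.37, "tz": -0.41, "twist": 0},
    {"tx": 0, "ty": 0.38, "tz": -0.39, "twist": 0},
    {"tx": 0, "ty": 0.39, "tz": -0.38, "twist": 0},
    {"tx": 0, "ty": 0.4, "tz": -0.37, "twist": 0},
    {"tx": 0, "ty": 0, "tz": 0, "twist": 0},
    {"tx": 0, "ty": 0, "tz": 0, "twist": 0}
  ]
}}

```text
t: 19.82
tool_pos: [0.4748, -0.3393, 0.234]
orientation: [-180.0, -0.0, 63.6]
force: [-4.4, 2.9, 6.0]
width: 0.0096
grasp_force: 10.0
```

Emit:
{"method": "carry_out", "body": {
  "rows": [
    {"tx": 0, "ty": 0.35, "tz": -0.41, "twist": 0},
    {"tx": 0, "ty": 0.41, "tz": -0.35, "twist": 0},
    {"tx": 0, "ty": 0.42, "tz": -0.34, "twist": 0},
    {"tx": 0, "ty": 0.43, "tz": -0.33, "twist": 0},
    {"tx": 0, "ty": 0.44, "tz": -0.31, "twist": 0},
    {"tx": 0, "ty": 0.45, "tz": -0.3, "twist": 0},
    {"tx": 0, "ty": 0.46, "tz": -0.29, "twist": 0},
    {"tx": 0, "ty": 0, "tz": 0, "twist": 0},
    {"tx": 0, "ty": 0, "tz": 0, "twist": 0},
    {"tx": 0, "ty": 0, "tz": 0, "twist": 0}
  ]
}}

```text
t: 20.65
tool_pos: [0.5015, -0.3525, 0.2554]
orientation: [180.0, -0.0, 63.6]
force: [0.1, 2.8, -0.6]
width: 0.0092
grasp_force: 10.0
```

Run:
```python
from h import *
f=grab("side"); a=f["image"][85:205,330:450]; t=grab("top"); b=t["image"][135:255,350:470]; s=arm.get_state(); print(s["tool_pos"],s["force"])
cv2.imwrite("pics/c6.png",np.hstack([cv2.resize(x,(400,400),interpolation=cv2.INTER_CUBIC) for x in(b,a)]))
# lid plane angle from the side cloud, head frame
W=cloud(f); c=np.array([.519,-.361]); th=np.radians(63.5); X=np.array([np.sin(th),-np.cos(th)]); Y=np.array([np.cos(th),np.sin(th)])
d=W[...,:2]-c; hx=d@X; hy=d@Y; z=W[...,2]; im=f["image"].astype(int)
m=(hx<.06)&(hx>-.09)&(hy>.02)&(hy<.075)&(z>.13)&(z<.26)&(im.min(2)>60)
if m.sum()>20:
    p=np.polyfit(z[m],hx[m],1); print(m.sum(),"lid angle",np.arctan2(1,-p[0]))
```

```text
[ 0.50135869 -0.35251461  0.25534898] [ 1.10509181  3.33358691 -0.54939414]
197 lid angle 1.0342318543478264
```

View pics/c6.png

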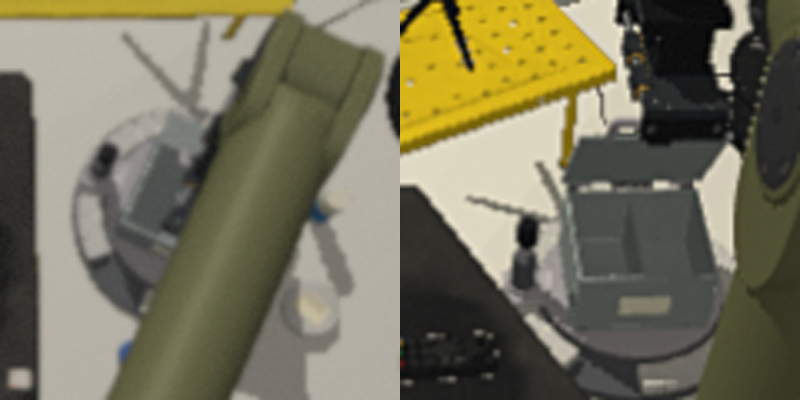

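The lid stands open at about 1.04 rad (camera 1.03), held at its handle at (625,128), with the plunger down at (527,235). I go slightly further, then ease back.

Emit:
{"method": "carry_out", "body": {
  "rows": [
    {"tx": 0, "ty": 0.2, "tz": -0.12, "twist": 0},
    {"tx": 0, "ty": 0.2, "tz": -0.12, "twist": 0},
    {"tx": 0, "ty": 0, "tz": 0, "twist": 0},
    {"tx": 0, "ty": 0, "tz": 0, "twist": 0},
    {"tx": 0, "ty": -0.2, "tz": 0.12, "twist": 0},
    {"tx": 0, "ty": -0.4, "tz": 0.24, "twist": 0},
    {"tx": 0, "ty": -0.4, "tz": 0.25, "twist": 0},
    {"tx": 0, "ty": -0.4, "tz": 0.26, "twist": 0},
    {"tx": 0, "ty": -0.4, "tz": 0.27, "twist": 0},
    {"tx": 0, "ty": -0.4, "tz": 0.28, "twist": 0}
  ]
}}

```text
t: 21.58
tool_pos: [0.4846, -0.3446, 0.2438]
orientation: [180.0, 0.0, 63.5]
force: [2.3, 4.0, -0.2]
width: 0.0096
grasp_force: 10.0
```

Emit:
{"method": "carry_out", "body": {
  "rows": [
    {"tx": 0, "ty": -0.35, "tz": 0.27, "twist": 0},
    {"tx": 0, "ty": -0.3, "tz": 0.24, "twist": 0},
    {"tx": 0, "ty": -0.15, "tz": 0.12, "twist": 0},
    {"tx": 0, "ty": 0, "tz": 0, "twist": 0},
    {"tx": 0, "ty": 0, "tz": 0, "twist": 0},
    {"tx": 0, "ty": 0, "tz": 0, "twist": 0},
    {"tx": 0, "ty": 0, "tz": 0, "twist": 0},
    {"tx": 0, "ty": 0, "tz": 0, "twist": 0},
    {"tx": 0, "ty": 0, "tz": 0, "twist": 0},
    {"tx": 0, "ty": 0, "tz": 0, "twist": 0}
  ]
}}

```text
t: 22.42
tool_pos: [0.4777, -0.3417, 0.2378]
orientation: [-180.0, 0.0, 63.5]
force: [-0.8, 3.1, 2.1]
width: 0.0089
grasp_force: 10.0
```

Run:
```python
from h import *
f=grab("side"); s=arm.get_state(); p=s["tool_pos"]; print(p,s["force"],s["width"],s["grasp_force"],abs(s["dq"]).max())
print("theta",np.arcsin((p[2]+.018-.115)/.182)-.0165, np.arccos(1-((p[0]-.418)*.895-(p[1]+.3116)*.446)/.182)-.0165)
W=cloud(f); c=np.array([.519,-.361]); th=np.radians(63.5); X=np.array([np.sin(th),-np.cos(th)]); Y=np.array([np.cos(th),np.sin(th)])
d=W[...,:2]-c; hx=d@X; hy=d@Y; z=W[...,2]
m=(hx<.06)&(hx>-.09)&(hy>.02)&(hy<.075)&(z>.13)&(z<.26)&(f["image"].min(2)>60)
q=np.polyfit(z[m],hx[m],1); print(m.sum(),"lid angle",np.arctan2(1,-q[0]))
a=f["image"][85:205,330:450]; cv2.imwrite("pics/c7.png",cv2.resize(a,(500,500),interpolation=cv2.INTER_CUBIC))
g=f["image"].max(2); print("knob",g[147:163,366:369].mean(1).round(0).astype(int))
```

```text
[ 0.47771411 -0.34162798  0.23774727] [-1.78829738  2.7123683   3.10455125] 0.009610362800420007 10.000003427267075 0.0404138674161226
theta 0.8675872596504964 0.8691763840835183
95 lid angle 0.8578329619336168
knob [196 147 104  69  39  30  24  19  15  15  15  18  43  78  87  78]
```

Lid 0.87 rad by tool pose and 0.86 by camera. It is held still, and the plunger profile is unchanged (home).

```bash
python3 -c "
from plant import arm
print(arm.finish_job())"
```

```text
the job is handed in; nothing more can be done
None
```

The job is handed in at about 22.5 s: the plunger is home in the narrow notch, and the lid was raised to about 1.07 rad by the commanded moves (1.04 measured just before the last step), then eased back and held still at about 0.87 rad.

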